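# Reset the spring-plunger sleeve on a trailer support leg

## Task

Move the mounting sleeve along the clamped trailer support leg to the hole marked by the tall ball-headed setting peg: pull the spring plunger up clear of its hole, slide the sleeve across, and let the plunger drop fully home in the hole beside the peg. The holes are hand-drilled, so feel for the drop; do not force the sleeve against the plunger while its pin is caught in a hole, do not press the pin hard on the leg, and leave the other things on the bench where they are.

Things in the scene. Friction and masses are not known exactly. Their poses are not given: they have to be found in the camera images.
- cradle: Fixed grey base plate 210 x 400 x 12 mm holding the leg in two end clamps (at y = +-172 mm, 76 mm high). Origin: centre of its underside, on the table. Its y axis runs along the leg and is the sleeve's line of travel; z is up. All heights told here are above its underside. At x = +75 mm an aluminium rail (26 mm wide, top at 32 mm) carries the peg and three flat plugs (20 mm discs, 5 mm high).
- leg: Trailer support leg: 40 mm square steel tube, 420 mm long, lying fixed along the cradle's y axis at x = 0, top face at 64 mm, an 80 mm square foot plate at its +y end. Same frame as the cradle. Hand-drilled upright holes, 12 mm across, go through its 10 mm top wall. Neither the pin nor anything else may load it with more than 40 N.
- middle_hole (a point): Mouth of the middle hole (cradle x = 0, y = 0, height 64 mm), where the sleeve starts locked. Two more holes lie to each side of it along the leg, nominally 45 and 90 mm away, but each up to 5 mm off that.
- peg: Setting peg: steel pin 12 mm thick with an 18 mm ball head, 51 mm tall, fixed on the rail beside the wanted hole, one of the four holes off the middle (flat plugs stand beside the other three). Origin: centre of its foot, at height 32 mm; axes parallel to the cradle's. Along the cradle's y it stands within 6 mm of the true centre of the wanted hole.
- knob (a point): Centre of the plunger's black knob, an upright cylinder 30 mm across and 28 mm tall, on the pin's axis (cradle x = 0). Plunger home: the knob spans heights 90 to 118 mm, this point is at 104 mm. It moves with the sleeve and plunger. Below it a steel boss 24 mm across stands on the sleeve (heights 72 to 86 mm). Can be gripped from above, from any side.
- plunger (a joint): Height of the spring plunger, m: 0 = pin home, 10 mm deep in a hole; about 0.010 = its end rests on the leg's top between holes; above 0.010 = clear of the leg; stop at 0.017. The spring pulls it down with 6 N at 0, 10 N at the stop. The pin is 10 mm thick with a flat end: it drops only within about 1 mm of a hole's centre, and then blocks the sleeve.
- sleeve (a joint): Place of the sleeve along the cradle's +y, m: 0 at the middle hole, range -0.100 to 0.100. Dark 56 mm square tube, 70 mm long, top at 72 mm, with a 110 mm long flange on its -x side (35 mm from the leg's centre line). About 0.7 kg; stays where it is left: friction about 3 N, some 3 N more while the pin rubs on the leg. It can be pushed along by the knob.
- washer: loose flat steel washer, 36 mm across, 5 mm thick, on the cradle's base plate; origin at the centre of its underside
- bush: loose brass bush, 32 mm across, 30 mm tall, standing on the base plate; origin at the centre of its underside
- bolt: loose dark bolt, 60 mm tall, standing on its 28 mm head on the base plate; origin at the centre of its underside
- spanner: loose open spanner lying on the table beyond the cradle; origin under its middle
- can: closed grey can, 70 mm across, 100 mm tall, on the table at the left; origin at the centre of its underside
- hammer: hammer lying on the table at the right; origin under its middle
- offcut: offcut of 40 mm square steel tube, standing 120 mm tall on the table at the left; origin at the centre of its underside

How it is judged:
By the outcome, as a careful person would: the job done as asked, in the order asked, and still so for the second after the job is handed in, with the robot touching nothing.
It also fails if it takes over 35 s, if anything falls off the work surface, if the arm or the gripper's body presses on something with over 40 N, if the wrist force passes 120 N, or if a joint passes its speed limit or range.

## Robot

A 7-joint arm with a two-finger parallel gripper is mounted at the origin on the work surface. World frame = base frame: x ahead of the robot, y to its left, z up, the work surface at z = 0. Lengths are in mm, angles in rad, forces in N, time in s.
With the tool pointing down it reaches from about 425 to 825 mm from the base axis. Payload 3.6 kg.
Tool frame: the origin (TCP) lies midway between the tips of the shut fingers; the grasp point (between the pads) lies 19 mm behind it; z points along the fingers, y is the line along which they close (so a half turn about z gives the same grasp; the last joint's range is limited). The gripper opens to 93 mm and grips with 3 to 60 N. Pads are 15 mm wide; open, the fingers measure 128 mm over their backs; the gripper's body (75 mm by 188 mm) begins 65 mm behind the grasp point.
Start: joints at [1.093, 0.615, -0.013, 1.423, 0.008, 1.103, -0.04], TCP at [283.202, -585.028, 218.64] pointing down, gripper open.
Joint ranges: [-3.12, 3.12], [-0.3, 2.06], [-1.34, 1.32], [0.26, 2.42], [-1.36, 4.5], [0.01, 1.98], [-2.84, 2.84]. Speed limits (rad/s): [2.79, 2.79, 3.14, 3.14, 3.14, 3.14, 3.14].

## Interface

Orientations are given as a unit quaternion [x, y, z, w].
In Python, from bench import ctrl gives the robot as it stands.
- The arm moves only by the tool play_rows, never from a script. Its argument "series" is a list of rows, each a list of 2 entries, a list of its own where there are three numbers: the shift along the tool's x, y, z in mm, then the turn about the tool's z in rad. In form: [[[x, y, z], yaw], ...]. A call has 1 to 12 rows; each row is the pose to reach, as a shift and turn from the pose commanded when the call began, along the tool's axes at that moment; what a row does not reach only later rows make up. A row lasts 1/8 s, in which the tool goes at most 62.5 mm and 10.7 degrees, less where a joint would pass 70% of its speed; a pose out of reach is approached as far as the arm can. A call with a gripper value outside its range is refused whole. "gripper" is the finger opening in mm, from 0 to 93, set as the call begins (left out, the last holds). The fingers move at their own pace and stop on an object; the grip force is fixed at half the most. Time passes only in rows, so rows that repeat a pose let the fingers close. It gives the time, the measured TCP pose, the force, the opening and the grip force at its end, in the units of the state.
- ctrl.state(): the state, without advancing time (a new reading comes with each control period).
- ctrl.get_image(name): name is "side" or "top"; returns the picture (400x640x3 uint8, blue, green, red); there is no depth.
- ctrl.camera_info(name): a dict with "fx", "fy", "cx", "cy" (pixels), "distortion" ([k1, k2, p1, p2, k3] as OpenCV has them; the pictures are not rectified), "extrinsics" (4x4, takes a point from world to camera coordinates). Camera axes: x right, y up, looking along -z (the intrinsics and any distortion apply to the point x, -y, -z); pixel columns grow to the right and rows downward; lengths in mm; the calibration is good to about 2 mm. A picture is of the moment at which its call begins. camera_info takes no time and is no camera call.
- ctrl.close_job(): hands the job in; it is judged then, once.
The state is a dict: "clock": time; "qpos": joint angles; "dq": joint speeds; "joint_torque": joint torques, N m; "ee_pos": TCP position; "eef_rot": TCP orientation; "force": force on the tool from outside, world axes, zero at the start; "wrist_torque": the same for the moment, N m; "gripper_width": opening from 0.0 (shut) to 1.0 (fully open); "finger_force": force on a finger pad.
Only numpy, scipy, OpenCV 4.12 (cv2) and the standard library are available. Lean on these libraries where they do the work, as an engineer would, in place of code of your own. Each camera call takes 0.05 s, during which the arm holds its last target. There are 200 camera calls.

## Working session

There is one attempt and no reset: what is moved stays moved. The work goes in short steps, Python scripts to look and compute and a tool call to move; the robot and the scene stay as the last step left them, time stands still between calls to the robot, and variables do not carry over. Pictures are saved under pics/ and viewed, at most 10 in all, crops included, and the job is handed in when it is done.

Besides the shell and the picture viewer there is one more tool, called as name([rows], argument=value, ...), one row to a line, values as JSON. play_rows: Moves the arm, as the interface text tells. Its arguments: {"type":"object","properties":{"series":{"type":"array","items":{"type":"array"}},"gripper":{"type":"number"}},"required":["series"]}

```bash
mkdir -p pics; ls; python3 - <<'E'
from bench import ctrl
import cv2,json
s=ctrl.state();print({k:s[k] for k in("clock","ee_pos","eef_rot","force","gripper_width")})
for n in("side","top"):
    cv2.imwrite(f"pics/{n}0.png",ctrl.get_image(n)); print(n,ctrl.camera_info(n))
E
```

```text
pics
{'clock': 0.0, 'ee_pos': array([ 282.85365681, -584.3716243 ,  217.49642878]), 'eef_rot': array([ 9.74699294e-01,  2.23516631e-01, -3.03757041e-04, -1.22861773e-03]), 'force': array([ 0.32033887,  0.25195043, -0.08712715]), 'gripper_width': 1.0032132715166997}
side {'fx': 370.16881383868974, 'fy': 370.16881383868974, 'cx': 318.6325897871601, 'cy': 196.97888374200977, 'distortion': array([-0.01400823,  0.        ,  0.        ,  0.        ,  0.        ]), 'extrinsics': array([[-9.92033379e-01, -1.25912881e-01, -3.96511847e-03,
         5.57186794e+02],
       [ 8.21042012e-02, -6.70107860e-01,  7.37708856e-01,
        -1.29224893e+02],
       [-9.55441044e-02,  7.31506256e-01,  6.75107341e-01,
        -1.06771938e+03],
       [ 0.00000000e+00,  0.00000000e+00,  0.00000000e+00,
         1.00000000e+00]])}
top {'fx': 412.11314082724596, 'fy': 412.11314082724596, 'cx': 313.41266350725493, 'cy': 199.8470383759801, 'distortion': array([-0.01926875,  0.        ,  0.        ,  0.        ,  0.        ]), 'extrinsics': array([[-1.17182338e-02, -9.99808899e-01, -1.56476581e-02,
         1.68684655e+01],
       [ 9.82286585e-01, -1.44368410e-02,  1.86827843e-01,
        -5.48739367e+02],
       [-1.87018043e-01, -1.31811923e-02,  9.82268043e-01,
        -1.37069537e+03],
       [ 0.00000000e+00,  0.00000000e+00,  0.00000000e+00,
         1.00000000e+00]])}
```

View pics/side0.png

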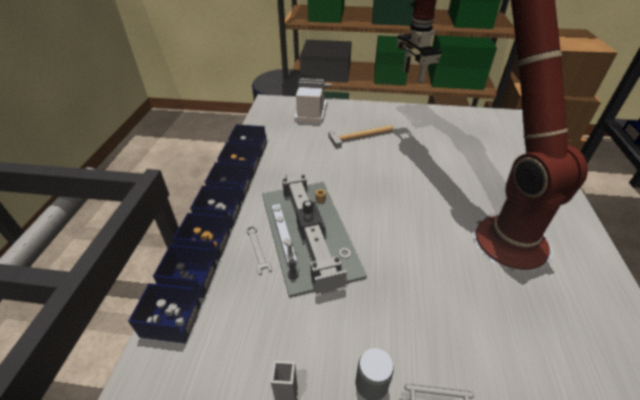

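View pics/top0.png

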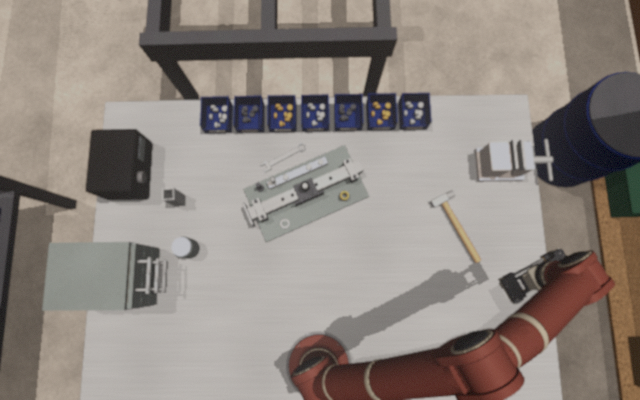

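The side view shows the cradle around (313,237), and the top view shows it around (305,193). The knob is near (305,186) in the top view. Next I'll enlarge both.

```bash
python3 - <<'E'
import cv2
t=cv2.imread("pics/top0.png")[135:250,230:380]; s=cv2.imread("pics/side0.png")[165:300,235:375]
cv2.imwrite("pics/topz.png",cv2.resize(t,None,fx=5,fy=5,interpolation=cv2.INTER_CUBIC))
cv2.imwrite("pics/sidez.png",cv2.resize(s,None,fx=4.4,fy=4.4,interpolation=cv2.INTER_CUBIC))
E
```

```text
(no output)
```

View pics/topz.png

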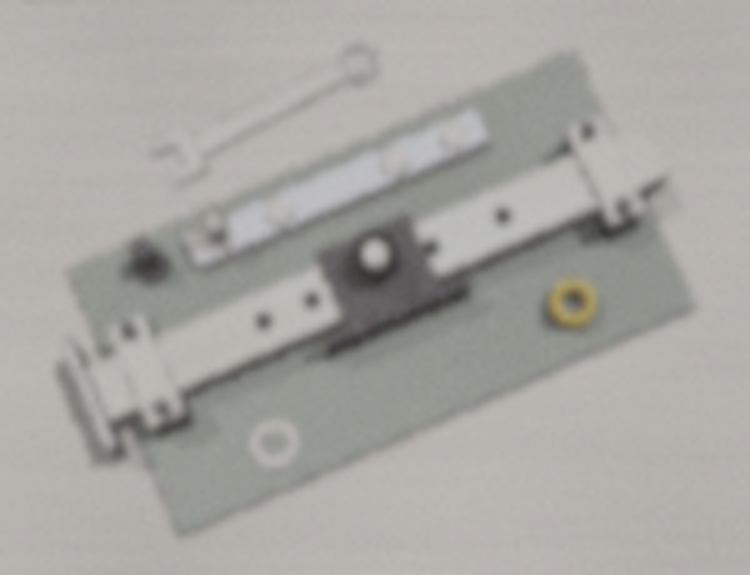

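View pics/sidez.png

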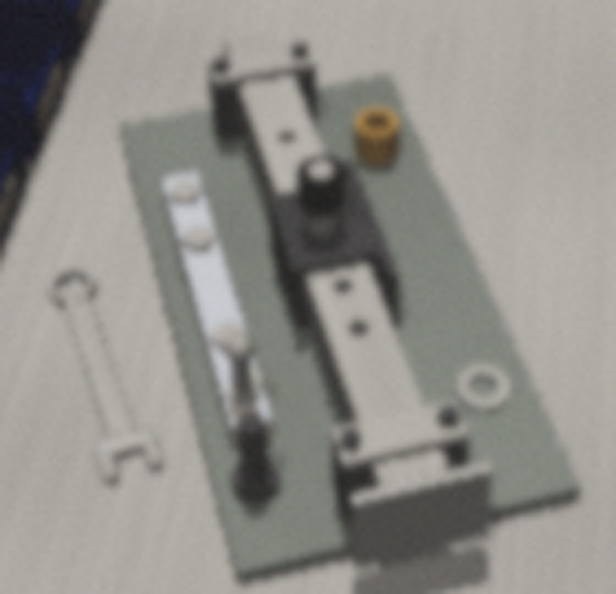

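The peg's ball head is at topz (212,222), at the left (+y) end of the rail. The holes on that side are at (264,321) and (312,300), so the outer one (nominally +90) is wanted. The two holes on the −y side are at (430,247) and (503,215). The knob's top is at (377,255). Next I'll measure these in mm.

```bash
cat > h.py <<'E'
import cv2,numpy as np
from bench import ctrl
def ray(n,px):
    c=ctrl.camera_info(n);K=np.array([[c['fx'],0,c['cx']],[0,c['fy'],c['cy']],[0,0,1]])
    u=cv2.undistortPoints(np.array(px,float).reshape(-1,1,2),K,c['distortion']).reshape(-1,2)
    d=np.c_[u[:,0],-u[:,1],-np.ones(len(u))]; E=c['extrinsics'];R=E[:3,:3]
    return -R.T@E[:3,3], d@R
def cast(n,px,z):
    o,d=ray(n,px); return o+d*((z-o[2])/d[:,2])[:,None]
def tri(pt,ps):
    A=np.zeros((3,3));b=np.zeros(3)
    for n,p in(("top",pt),("side",ps)):
        o,d=ray(n,[p]);d=d[0]/np.linalg.norm(d[0]);M=np.eye(3)-np.outer(d,d);A+=M;b+=M@o
    return np.linalg.solve(A,b)
def dark(img,p,r=4):
    g=cv2.cvtColor(img,cv2.COLOR_BGR2GRAY).astype(float);x,y=map(int,np.round(p))
    w=g[y-r:y+r+1,x-r:x+r+1];w=np.clip(np.percentile(w,60)-w-15,0,None);Y,X=np.mgrid[y-r:y+r+1,x-r:x+r+1]
    return (w*X).sum()/w.sum(),(w*Y).sum()/w.sum()
T=lambda x,y:((x+.5)/5-.5+230,(y+.5)/5-.5+135)
S=lambda x,y:((x+.5)/4.4-.5+235,(y+.5)/4.4-.5+165)
E
python3 - <<'E'
from h import *
np.set_printoptions(precision=1,suppress=True)
t=cv2.imread("pics/top0.png");s=cv2.imread("pics/side0.png")
def rect(n,img):
    b,g,r=[c.astype(int) for c in cv2.split(img)]
    m=((g-r>4)&(g-b>=0)).astype(np.uint8);m=cv2.morphologyEx(m,cv2.MORPH_OPEN,np.ones((3,3)))
    x0,y0,x1,y1=(230,135,380,250) if n=="top" else (250,170,375,300)
    k=np.zeros_like(m);k[y0:y1,x0:x1]=m[y0:y1,x0:x1]
    p=cv2.findNonZero(k).reshape(-1,2);w=cast(n,p,12)[:,:2].astype(np.float32);print(n,len(p),cv2.minAreaRect(w))
rect("top",t);rect("side",s)
ct=cast("top",[T(180,537),T(693,308),T(573,52),T(67,270)],12);print("corners top",ct,ct.mean(0))
cs=cast("side",[S(575,492),S(388,75),S(122,122),S(240,575)],12);print("corners side",cs,cs.mean(0))
c=(ct.mean(0)+cs.mean(0))/2
d=(ct[0]+ct[3]-ct[1]-ct[2])+(cs[0]+cs[3]-cs[1]-cs[2]);yaw=np.arctan2(d[1],d[0])-np.pi/2;print("yaw",yaw)
R=np.array([[np.cos(yaw),np.sin(yaw)],[-np.sin(yaw),np.cos(yaw)]])
L=lambda p:R@(p[:2]-c[:2])
for nm,a,bb in(("h90",(264,321),(359,328)),("h45",(312,300),(343,287)),("h-90",(503,215),(287,137))):
    pa=dark(t,T(*a));pb=dark(s,S(*bb),3)
    print(nm,L(cast("top",[pa],64)[0]),L(cast("side",[pb],64)[0]),tri(pa,pb))
print("h-45 top",L(cast("top",[T(430,247)],64)[0]))
print("knob",L(cast("top",[T(377,254)],118)[0]),L(cast("side",[S(323,170)],118)[0]),tri(T(377,254),S(323,170)))
for nm,a,bb in(("p45",(281,211),(228,337)),("p-45",(393,162),(198,238)),("p-90",(451,137),(184,190))):
    print(nm,L(cast("top",[T(*a)],37)[0]),L(cast("side",[S(*bb)],37)[0]))
print("ball",L(cast("top",[T(212,222)],74)[0]),L(cast("side",[S(238,360)],74)[0]))
E
```

```text
Traceback (most recent call last):
AttributeError: 'NoneType' object has no attribute 'reshape'
```

```bash
cat > m.py <<'E'
from h import *
np.set_printoptions(precision=1,suppress=True)
t=cv2.imread("pics/top0.png");s=cv2.imread("pics/side0.png")
print("plate bgr",t[223,290],s[270,340],"table",t[250,300])
ct=cast("top",[T(180,537),T(693,308),T(573,52),T(67,270)],12);print("corners top",ct,ct.mean(0))
cs=cast("side",[S(575,492),S(388,75),S(122,122),S(240,575)],12);print("corners side",cs,cs.mean(0))
c=(ct.mean(0)+cs.mean(0))/2
d=(ct[0]+ct[3]-ct[1]-ct[2])+(cs[0]+cs[3]-cs[1]-cs[2]);yaw=np.arctan2(d[1],d[0])-np.pi/2;print("c,yaw",c,yaw)
R=np.array([[np.cos(yaw),np.sin(yaw)],[-np.sin(yaw),np.cos(yaw)]])
L=lambda p:R@(p[:2]-c[:2])
for nm,a,bb in(("h90",(264,321),(359,328)),("h45",(312,300),(343,287)),("h-90",(503,215),(287,137))):
    pa=dark(t,T(*a));pb=dark(s,S(*bb),3)
    print(nm,L(cast("top",[pa],64)[0]),L(cast("side",[pb],64)[0]),tri(pa,pb))
print("h-45 top",L(cast("top",[T(430,247)],64)[0]))
print("knob",L(cast("top",[T(377,254)],118)[0]),L(cast("side",[S(323,170)],118)[0]),tri(T(377,254),S(323,170)))
for nm,a,bb in(("p45",(281,211),(228,337)),("p-45",(393,162),(198,238)),("p-90",(451,137),(184,190))):
    print(nm,L(cast("top",[T(*a)],37)[0]),L(cast("side",[S(*bb)],37)[0]))
print("ball top",L(cast("top",[T(212,222)],74)[0]),"bolt?",L(cast("top",[T(152,262)],50)[0]))
E
python3 m.py
```

```text
plate bgr [151 157 156] [ 95 100 100] table [181 184 187]
corners top [[ 409.2  178.8   12. ]
 [ 566.8 -184.5   12. ]
 [ 758.  -104.3   12. ]
 [ 601.2  261.8   12. ]] [583.8  38.   12. ]
corners side [[ 415.7  181.2   12. ]
 [ 571.2 -186.9   12. ]
 [ 761.3 -109.    12. ]
 [ 602.8  261.6   12. ]] [587.7  36.7  12. ]
c,yaw [585.8  37.3  12. ] 0.4044822654294671
h90 [-0.5 85.7] [ 0.9 83.5] [552.5 115.7  65.2]
h45 [-0.1 43.9] [ 1.2 46.8] [569.   77.9  60.8]
h-90 [  0.2 -94.6] [  1.8 -97.6] [624.1 -49.5  65.6]
h-45 top [  0.8 -39.6]
knob [-0.8 -1.1] [-0.6 -2.7] [585.6  36.  119.2]
p45 [73.3 43.7] [75.7 45.2]
p-45 [ 73.8 -42.9] [ 76.5 -45.3]
p-90 [ 73.8 -87.9] [ 76.5 -93.3]
ball top [75.8 90.9] bolt? [ 73.  140.6]
```

Measurements agree: plate 400×210, yaw ≈ 0.406, knob at ≈ (585.6, 36.5), and the wanted hole ≈ +86 mm along the leg. Now the approach.

play_rows([
  [[16, -13, 0], 0.0],
  [[54, -43, 0], 0.0],
  [[98, -77, 0], 0.0],
  [[141, -111, 0], 0.02],
  [[185, -145, 0], 0.046],
  [[228, -179, 0], 0.046],
  [[272, -213, 0], 0.046],
  [[315, -248, 0], 0.046],
  [[358, -282, 0], 0.046],
  [[402, -316, 0], 0.046],
  [[434, -342, 0], 0.046],
  [[450, -354, 0], 0.046],
], gripper=93)

```text
clock: 1.6
ee_pos: [534.4, -67.5, 218.3]
eef_rot: [0.979, 0.203, -0.0, -0.001]
force: [-0.4, -0.7, 0.8]
gripper_width: 1.003
finger_force: 0.0
```

play_rows([
  [[30, -25, 20], 0],
  [[60, -51, 45], 0],
  [[80, -68, 62], 0],
  [[88, -75, 70], 0],
  [[88, -75, 70], 0],
  [[88, -75, 70], 0],
])

```text
clock: 2.35
ee_pos: [585.4, 31.0, 149.4]
eef_rot: [0.98, 0.2, 0.0, 0.001]
force: [-0.3, -0.1, 0.9]
gripper_width: 1.0
finger_force: 0.0
```

```bash
python3 - <<'E'
from h import *
s=ctrl.state();print(s["clock"],s["ee_pos"],s["eef_rot"],s["force"])
t=ctrl.get_image("top")[130:230,240:370];v=ctrl.get_image("side")[140:270,250:380]
a=cv2.resize(t,(520,400),interpolation=3);b=cv2.resize(v,(400,400)) 
cv2.imwrite("pics/c1.png",cv2.resize(np.hstack([a,b]),(800,348)))
E
```

```text
2.35 [585.42151497  30.99315881 149.39326026] [9.79868223e-01 1.99643739e-01 2.49698308e-04 7.62061843e-04] [-0.30439333 -0.13582437  0.88844528]
```

View pics/c1.png

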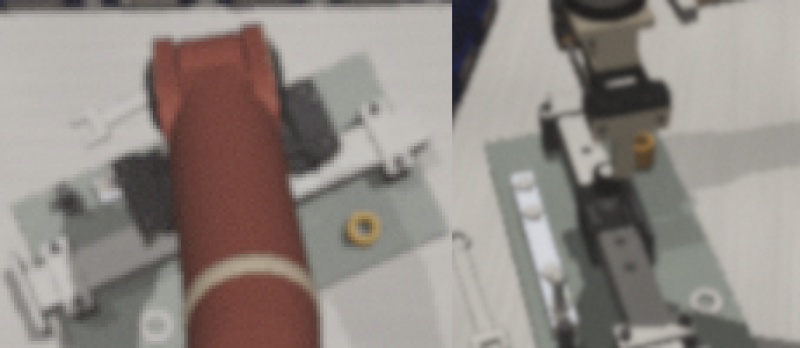

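The right half of c1 shows the tool above the knob with open fingers straddling it along the leg. Next: descend and grip.

play_rows([
  [[2, -5, 5], 0],
  [[2, -5, 25], 0],
  [[2, -5, 45], 0],
  [[2, -5, 58], 0],
  [[2, -5, 61], 0],
  [[2, -5, 61], 0],
])

```text
clock: 3.2
ee_pos: [585.5, 38.7, 87.9]
eef_rot: [0.98, 0.201, 0.0, -0.0]
force: [-0.1, 0.7, -0.3]
gripper_width: 1.002
finger_force: 0.0
```

play_rows([
  [[0, 0, 0], 0],
  [[0, 0, 0], 0],
  [[0, 0, 0], 0],
  [[0, 0, 0], 0],
], gripper=36)

```text
clock: 3.7
ee_pos: [585.3, 38.7, 87.8]
eef_rot: [0.98, 0.201, 0.0, -0.0]
force: [0.3, 0.3, 0.2]
gripper_width: 0.62
finger_force: 0.0
```

play_rows([
  [[0, 1, 0], 0],
  [[0, 2, 0], 0],
  [[0, 2, 0], 0],
])

```text
clock: 4.08
ee_pos: [586.1, 36.6, 87.6]
eef_rot: [0.98, 0.201, 0.0, 0.0]
force: [-0.6, 0.6, -0.6]
gripper_width: 0.392
finger_force: 0.0
```

play_rows([
  [[0, 0, 0], 0],
  [[0, 0, 0], 0],
], gripper=32)

```text
clock: 4.32
ee_pos: [586.0, 36.9, 87.7]
eef_rot: [0.98, 0.201, -0.0, -0.0]
force: [-0.4, 0.2, -0.9]
gripper_width: 0.346
finger_force: 0.0
```

Well centred (32 mm opening, no contact). Grip.

play_rows([
  [[0, 0, 0], 0],
  [[0, 0, 0], 0],
  [[0, 0, 0], 0],
], gripper=20)

```text
clock: 4.7
ee_pos: [586.2, 36.5, 87.7]
eef_rot: [0.98, 0.201, 0.0, 0.0]
force: [-0.1, -0.6, -0.4]
gripper_width: 0.317
finger_force: 30.0
```

play_rows([
  [[0, 0, -3], 0],
  [[0, 0, -6], 0],
  [[0, 0, -9], 0],
  [[0, 0, -12], 0],
  [[0, 0, -14], 0],
  [[0, 0, -14], 0],
])

```text
clock: 5.45
ee_pos: [586.0, 36.6, 101.6]
eef_rot: [0.98, 0.201, 0.0, 0.0]
force: [3.7, -1.6, -10.1]
gripper_width: 0.317
finger_force: 30.0
```

play_rows([
  [[0, -3, 0], 0],
  [[0, -9, 0], 0],
  [[0, -19, 0], 0],
  [[0, -31, 0], 0],
  [[0, -43, 0], 0],
  [[0, -55, 0], 0],
  [[0, -66, 0], 0],
  [[0, -74, 0], 0],
  [[0, -79, 0], 0],
  [[0, -82, 0], 0],
  [[0, -82, 0], 0],
  [[0, -82, 0], 0],
])

```text
clock: 6.95
ee_pos: [553.2, 112.7, 101.6]
eef_rot: [0.98, 0.201, -0.0, -0.001]
force: [1.2, -0.3, -11.0]
gripper_width: 0.316
finger_force: 30.0
```

play_rows([
  [[0, 0, 2], 0],
  [[0, 0, 3.5], 0],
  [[0, 0, 3.5], 0],
])

```text
clock: 7.32
ee_pos: [553.3, 112.7, 98.0]
eef_rot: [0.98, 0.201, -0.0, -0.0]
force: [1.0, 1.3, -9.9]
gripper_width: 0.318
finger_force: 30.0
```

play_rows([
  [[0, 0, 0], 0],
  [[0, 0, 0], 0],
  [[0, 0, 0], 0],
], gripper=33)

```text
clock: 7.7
ee_pos: [554.4, 112.3, 99.2]
eef_rot: [0.98, 0.201, 0.001, -0.0]
force: [-0.2, 0.0, -0.4]
gripper_width: 0.355
finger_force: 0.0
```

play_rows([
  [[0, 0, 3], 0],
  [[0, -0.7, 6], 0],
  [[0, -1.5, 6], 0],
  [[0, -2, 6], 0],
  [[0, -2.5, 6], 0],
])

```text
clock: 8.32
ee_pos: [552.8, 114.2, 92.1]
eef_rot: [0.98, 0.201, 0.0, 0.0]
force: [0.4, 0.0, -1.6]
gripper_width: 0.355
finger_force: 0.5
```

play_rows([
  [[0, -0.5, 0], 0],
  [[0, -1, 0], 0],
])

```text
clock: 8.57
ee_pos: [552.8, 114.3, 92.2]
eef_rot: [0.98, 0.201, 0.0, 0.001]
force: [1.1, -2.6, -0.4]
gripper_width: 0.355
finger_force: 1.5
```

play_rows([
  [[0, -0.4, 0], 0],
  [[0, -0.8, 0], 0],
])

```text
clock: 8.82
ee_pos: [552.7, 114.5, 92.1]
eef_rot: [0.98, 0.2, 0.0, 0.001]
force: [3.2, -5.0, -1.4]
gripper_width: 0.357
finger_force: 2.8
```

play_rows([
  [[0, -0.4, 0], 0],
  [[0, -0.8, 0], 0],
])

```text
clock: 9.07
ee_pos: [552.0, 115.7, 92.0]
eef_rot: [0.98, 0.2, 0.0, 0.001]
force: [2.0, -2.8, -2.3]
gripper_width: 0.356
finger_force: 1.6
```

play_rows([
  [[0, -0.4, 0], 0],
  [[0, -0.8, 0], 0],
])

```text
clock: 9.32
ee_pos: [551.3, 117.4, 92.0]
eef_rot: [0.98, 0.201, -0.0, 0.0]
force: [2.1, -3.8, -4.1]
gripper_width: 0.357
finger_force: 2.1
```

play_rows([
  [[0, -0.4, 0], 0],
  [[0, -0.8, 0], 0],
])

```text
clock: 9.57
ee_pos: [551.2, 117.4, 92.0]
eef_rot: [0.98, 0.201, -0.0, 0.001]
force: [2.9, -4.8, -2.6]
gripper_width: 0.353
finger_force: 2.8
```

play_rows([
  [[0, -0.3, 0], 0],
  [[0, -0.6, 0], 0],
])

```text
clock: 9.82
ee_pos: [551.2, 117.4, 92.0]
eef_rot: [0.98, 0.201, 0.0, 0.001]
force: [3.3, -5.0, -4.1]
gripper_width: 0.354
finger_force: 3.1
```

play_rows([
  [[0, -0.3, 0], 0],
  [[0, -0.6, 0], 0],
])

```text
clock: 10.07
ee_pos: [551.2, 117.5, 92.0]
eef_rot: [0.98, 0.2, 0.0, 0.001]
force: [2.5, -6.1, -5.1]
gripper_width: 0.356
finger_force: 3.5
```

The advance has stopped while the force rises, so I'll check the knob height in the picture.

```bash
python3 - <<'E'
from h import *
v=ctrl.get_image("side")
cv2.imwrite("pics/c2.png",cv2.resize(v[170:270,265:365],(600,600),interpolation=3))
R=np.array([551.2+.393*1.6,117.5-.92*1.6])
c=ctrl.camera_info("side");E=c['extrinsics']
for z in(72,86,90,100,118,128):
    p=E[:3]@np.r_[R,z,1];u=c['fx']*p[0]/-p[2]+c['cx'];w=-c['fy']*p[1]/-p[2]+c['cy']
    print(z,(u-265)*6,(w-170)*6)
E
```

```text
72 310.22712413731676 406.1577597559717
86 309.9891406218269 385.05350549077406
90 309.92029770453667 378.9485514234158
100 309.7465100641391 363.53715394260996
118 309.42750634874676 335.24807052717495
128 309.24675252961254 319.21891594241015
```

View pics/c2.png

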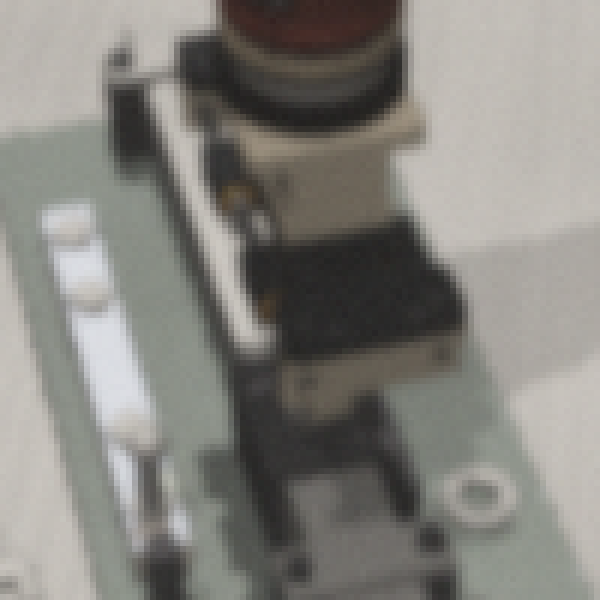

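c2 shows the knob hidden behind the gripper's body, around (310,340). I'll do a slight further push to tell friction from blocking.

play_rows([
  [[0, -0.4, 0], 0],
  [[0, -0.8, 0], 0],
])

```text
clock: 10.38
ee_pos: [551.2, 117.6, 92.0]
eef_rot: [0.98, 0.2, 0.0, 0.002]
force: [4.7, -7.0, -4.6]
gripper_width: 0.35
finger_force: 4.1
```

play_rows([
  [[0, 1.5, 0], 0],
  [[0, 3, 0], 0],
  [[0, 3, 0], 0],
])

```text
clock: 10.75
ee_pos: [551.3, 117.4, 92.1]
eef_rot: [0.98, 0.201, -0.0, -0.0]
force: [2.6, -4.5, -2.7]
gripper_width: 0.354
finger_force: 2.1
```

play_rows([
  [[0, 0, 0], 0],
  [[0, 0, 0], 0],
  [[0, 0, 0], 0],
  [[0, 0, -15], 0],
  [[0, 0, -40], 0],
  [[0, 0, -75], 0],
  [[-30, 0, -100], 0],
  [[-70, 0, -120], 0],
  [[-120, 0, -130], 0],
  [[-150, 0, -130], 0],
  [[-160, 0, -130], 0],
], gripper=93)

```text
clock: 12.12
ee_pos: [403.3, 53.9, 223.3]
eef_rot: [0.98, 0.201, 0.001, 0.0]
force: [-0.7, 0.9, 0.5]
gripper_width: 1.002
finger_force: 0.0
```

```bash
python3 - <<'E'
from h import *
v=ctrl.get_image("side");t=ctrl.get_image("top");cv2.imwrite("pics/t3.png",t);cv2.imwrite("pics/s3.png",v)
a=cv2.resize(v[195:255,280:350],(700,600),interpolation=3)[:, :];b=cv2.resize(t[140:230,235:325],(600,600),interpolation=3)
cv2.imwrite("pics/c3.png",cv2.resize(np.hstack([a,b]),(800,369)))
E
```

```text
(no output)
```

View pics/c3.png

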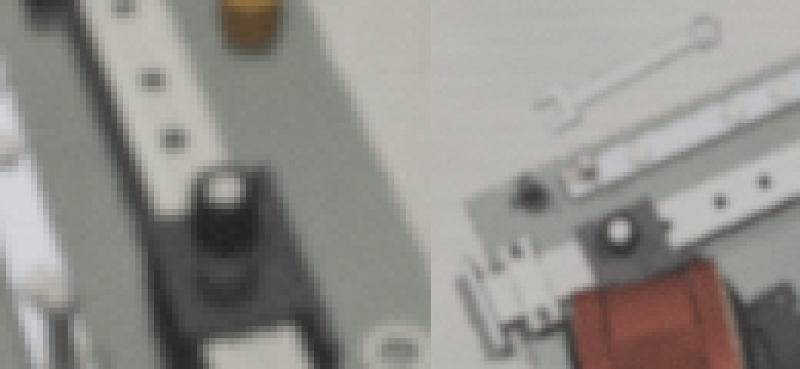

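c3 shows the sleeve at its new place beside the peg, with the knob top at (226,188) in the left half and (620,231) in the right. I'll triangulate its height against the start picture.

```bash
python3 - <<'E'
from h import *
np.set_printoptions(precision=1,suppress=True)
def bright(f,p,r=3):
    g=cv2.cvtColor(cv2.imread(f),cv2.COLOR_BGR2GRAY).astype(float);x,y=map(int,np.round(p))
    w=g[y-r:y+r+1,x-r:x+r+1];w=np.clip(w-105,0,None);Y,X=np.mgrid[y-r:y+r+1,x-r:x+r+1]
    return (w*X).sum()/w.sum(),(w*Y).sum()/w.sum()
a0,b0=bright("pics/top0.png",T(377,254)),bright("pics/side0.png",S(323,170))
a,b=bright("pics/t3.png",(281,196.2)),bright("pics/s3.png",(316.4,225.3))
k0,k=tri(a0,b0),tri(a,b);print(a0,b0,a,b,k0,k,k-k0,np.hypot(*(k-k0)[:2]))
d=np.array([-.393,.9195])
for z in(118,128):
  for n,q0,q in(("top",a0,a),("side",b0,b)): print(z,n,(cast(n,[q],z)-cast(n,[q0],118))[0,:2]@d)
E
```

```text
(np.float64(304.4907692307692), np.float64(185.14538461538461)) (np.float64(307.11820330969266), np.float64(202.34397163120568)) (np.float64(280.4665629860031), np.float64(195.71150855365474)) (np.float64(315.7996729354047), np.float64(224.71218315617335)) [586.7  37.5 123.4] [552.3 116.8 122.5] [-34.3  79.3  -0.9] 86.42982021278681
118 top 86.72729699486753
118 side 88.05820240669006
128 top 86.64814441556787
128 side 97.14536525210423
```

The knob top is back at its home height (−0.9 mm against the start; a resting pin would give +10). The sleeve is at +86.5 mm, at the measured hole. Handing in.

```bash
python3 -c "
from bench import ctrl
print(ctrl.close_job())"
```

```text
the job is handed in; nothing more can be done
None
```

The sleeve now sits at about +86.5 mm, in the hole beside the peg. The plunger measured fully home (knob top within 1 mm of its starting height), and the job was handed in just after 12 s on the clock with the arm clear; no verdict came back.

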